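Present a notched circuit board to the label reader

TASK

Two circuit boards stand on edge in black stands; take the one nearer the label reader, using the small notch in its corner to tell which end and which face carry the label (looking at the label face with the notch on top, the notch is on the right). Hold it level with the label up, centred about 15 cm above the reader's pad, with its notched end pointing squarely at the reader, and finish still holding it there in the gripper, clear of everything else. Leave the other board and the things lying about on the bench as they are.

Things in the scene. Friction and masses are not known exactly. Their poses are not given: they have to be found in the camera images.
- board_a_centre (a point): Centre of board_a, a rigid plate 64 x 44 x 8 mm with a 10 x 10 mm notch in one corner, standing on a long edge in its stand, notched corner on top. x: along the 64 mm length to the notched end; z: across the 44 mm height to the notched edge; y: out of the BACK face, so the label face looks to -y. A white 26 x 26 mm label is on the label face at the notched end.
- board_a_end (a point): Middle of the notched end of the same board: 32 mm from its centre along x, half-way up.
- board_b_centre (a point): Centre of board_b, same as board_a, a rigid plate 64 x 44 x 8 mm with a 10 x 10 mm notch in one corner, standing on a long edge in its stand, notched corner on top. x: along the 64 mm length to the notched end; z: across the 44 mm height to the notched edge; y: out of the BACK face, so the label face looks to -y. A white 26 x 26 mm label is on the label face at the notched end.
- board_b_end (a point): Middle of the notched end of the same board: 32 mm from its centre along x, half-way up.
- board_a: The same board_a, 40 to 80 g; origin at the middle of the lower edge as it stands, 22 mm below its centre along z; same axes.
- board_b: The same board_b, 40 to 80 g; origin at the middle of the lower edge as it stands, 22 mm below its centre along z; same axes.
- stand_a: Fixed black stand in which board_a starts. Origin under its middle, on the table. A 9.5 mm wide slot runs along its x; slot floor (board's lower edge) 26 mm up, walls up to 42 mm. It is 36 mm long along the slot, so the centred board overhangs 14 mm at each end and shows 28 mm above the walls. Foot 64 mm wide, 10 mm thick.
- stand_b: Fixed black stand in which board_b starts. Origin under its middle, on the table. A 9.5 mm wide slot runs along its x; slot floor (board's lower edge) 26 mm up, walls up to 42 mm. It is 36 mm long along the slot, so the centred board overhangs 14 mm at each end and shows 28 mm above the walls. Foot 64 mm wide, 10 mm thick.
- reader: Fixed label reader with its pad. Origin on the table at the middle of the pad, a grey plate 100 x 76 mm, 3 mm thick, with a white outline of a board (64 x 44 mm, long side along x). x points from the pad to the reader, z up. The grey reader head stands on a foot at x = 135 to 215 mm, 90 mm wide, and reaches 100 mm above the table.
- tape_mid (a point): Bystander: roll of tape lying flat, 72 mm across, 19 mm high; its middle.
- driver_grip (a point): Bystander: screwdriver lying flat, 170 mm long; a point on its handle.
- spool_mid (a point): Bystander: spool of solder standing on end, 52 mm across, 40 mm high; its middle.
- brush_grip (a point): Bystander: cleaning brush lying flat, 160 mm long; a point on its handle.
- flux_mid (a point): Bystander: small capped white bottle, 44 mm across, 85 mm high; half-way up.
- plain_board_mid (a point): Bystander: a board of the same size without a notch, lying flat; its middle.
Mind the look-alikes: they are no part of the job. Leave any purple or yellow look-alike of the stand_a alone.

How it is judged:
By the outcome, as a careful person would: the job done as asked, in the order asked, and still so for the second after the job is handed in, while the arm keeps its last pose, push and grip.
It also fails if it takes over 43 s, if anything falls off the work surface, if the arm or the gripper's body presses on something with over 40 N, if the wrist force passes 120 N, or if a joint passes its speed limit or range.

ROBOT

A 7-joint arm with a two-finger parallel gripper is mounted at the origin on the work surface. World frame = base frame: x ahead of the robot, y to its left, z up, the work surface at z = 0. Lengths are in m, angles in rad, forces in N, time in s.
With the tool pointing down it reaches from about 0.425 to 0.975 m from the base axis. Payload 16.7 kg.
Tool frame: the origin (TCP) lies at the very end of the fingers, on their centre line; the grasp point (between the pads) lies 19 mm behind it; y points along the fingers, x is the direction in which the jaws open and shut, and the axes are right-handed (so a half turn about y gives the same grasp; the last joint's range is limited). The gripper opens to 85 mm and grips with 20 to 120 N. Pads are 22 mm wide; open, the fingers measure 114 mm over their backs; the gripper's body (76 mm by 85 mm) begins 54 mm behind the grasp point. The pads swing forward as they close: fully open they stand 13 mm farther back than shut.
Start: joints at [0.967, 0.426, 0.074, 1.606, -0.034, 1.111, -0.067], TCP at [0.296, -0.606, 0.231] pointing down, gripper open.
Joint ranges: [-2.85, 2.85], [-0.5, 2.14], [-1.23, 1.37], [0.21, 2.46], [-1.02, 4.16], [0.16, 2.05], [-2.73, 2.73]. Speed limits (rad/s): [1.89, 1.89, 2.39, 2.39, 3.01, 3.01, 3.01].

INTERFACE

Orientations are given as a rotation vector (axis times angle).
In Python, from station import bot gives the robot as it stands.
- The arm moves only by the tool drive_tool, never from a script. Its argument "motion" is a list of rows, each a list of 5 numbers: the shift along the tool's x, y, z in mm, then the turn about the tool's y in degrees, then the finger opening in mm, from 0 to 85.4. A call has 1 to 12 rows; each row shifts and turns the pose as measured when the row begins, along the tool's axes as they then stand; what a row does not reach is not made up. A row lasts 1/10 s, in which the tool goes at most 50 mm and 8.59 degrees, less where a joint would pass 70% of its speed; a pose out of reach is approached as far as the arm can. A call with a gripper value outside its range is refused whole. The fingers move at their own pace and stop on an object; "newtons" is the grip in N (left out, the last holds). Time passes only in rows, so rows that do not move let the fingers close. It gives the time, the measured TCP pose, the force and the opening at its end, in the units of the state.
- bot.read_state(): the state, without advancing time (a new reading comes with each control period).
- bot.get_image(name): name is "scene" or "top"; returns a dict with "frame" (384x512x3 uint8, blue, green, red), "fx", "fy", "cx", "cy" (pixels), "k1" (the pictures are not rectified: a ray, as slopes to the right and down, at radius r is drawn at 1 + k1 r^2 times it, then the intrinsics apply), "world_from_camera" (4x4, takes a point from camera to world coordinates). Camera axes: x right, y up, looking along -z (the intrinsics and any distortion apply to the point x, -y, -z); pixel columns grow to the right and rows downward; lengths in m; the calibration is good to about 2 mm. A picture is of the moment at which its call begins. There is no depth.
- bot.close_job(): hands the job in, once; it reports no verdict.
Trained networks look in a picture, given as the dict that the camera call returned (one of the last four; its "shot" number tells which), for a name from the list of things; names that differ only in an ending like _2 or _b are one class to them, and where a whole thing is asked for, a point or a joint stands for the part that bears it (a point fixed in the world has none). Each returns a list of dicts, best first, with "p" (0 to 1); they miss things now and then, are a little off and sometimes report something else, mostly with a low value. They report only what shows in the picture. A call takes as long as a camera call. They do not tell look-alikes from the thing itself.
- bot.boxes_of(label, picture): "xy" ([column, row] in pixels, amid what is visible of it).
- bot.spot_point(label, picture): "xy" ([column, row] in pixels: a listed point, or the origin of a listed thing).
The state is a dict: "time": time; "q": joint angles; "joint_vel": joint speeds; "joint_efforts": joint torques, N m; "tool_pos": TCP position; "ee_rot": TCP orientation; "contact_force": force on the tool from outside, world axes, zero at the start; "ft_torque": the same for the moment, N m; "opening": finger opening in m.
Only numpy, scipy, OpenCV 4.12 (cv2) and the standard library are available. Lean on these libraries where they do the work, as an engineer would, in place of code of your own. Each camera call takes 0.05 s, during which the arm holds its last target.

## Working session

There is one attempt and no reset: what is moved stays moved. The work goes in short steps, Python scripts to look and compute and a tool call to move; the robot and the scene stay as the last step left them, time stands still between calls to the robot, and variables do not carry over. Pictures are saved under pics/ and viewed, and the job is handed in when it is done.

Besides the shell and the picture viewer there is one more tool, called after ">>>" as a command line: name --pt "numbers of a row" for each row, then --argument value for the rest. drive_tool: Moves the arm, as the interface text tells. Its arguments: {"type":"object","properties":{"motion":{"type":"array","items":{"type":"array","items":{"type":"number"}}},"newtons":{"type":"number"}},"required":["motion"]}

```bash
ls; mkdir -p pics; python3 - <<'E'
from station import bot
import cv2
s=bot.read_state(); print({k:(v if not hasattr(v,'round') else v) for k,v in s.items()})
for n in("scene","top"):
    d=bot.get_image(n); cv2.imwrite(f"pics/{n}0.png",d["frame"])
    print(n,d["fx"],d["fy"],d["cx"],d["cy"],d["k1"],d["world_from_camera"],d["shot"])
    for l in["board_a_centre","board_a_end","board_a","stand_a","reader"]:
        print(l,[( [round(v) for v in r["xy"]],round(r["p"],2)) for r in bot.spot_point(l,d)])
E
```

```text
pics
{'time': 0.0, 'q': array([ 0.96649627,  0.42673744,  0.07383798,  1.60663987, -0.03410771,
        1.11079884, -0.06709013]), 'joint_vel': array([ 0.00075862,  0.00116492, -0.001652  ,  0.00062162, -0.00104142,
        0.0009625 ,  0.00153127]), 'joint_efforts': array([-4.88603400e-04, -9.49836802e+01,  3.76094878e+00, -4.63513863e+01,
        1.93325541e-02,  1.01490406e-02,  5.95661982e-05]), 'tool_pos': array([ 0.29630997, -0.6060113 ,  0.23059208]), 'ee_rot': array([-1.39003684,  0.86890224, -0.86698939]), 'contact_force': array([-0.145353  ,  0.24446825,  0.39257766]), 'ft_torque': array([-0.01951707, -0.02424285, -0.00152815]), 'opening': 0.08562328945017658}
scene 346.53016550136704 346.53016550136704 254.25102009570926 187.8412623528514 0.03472324085567587 [[ 0.64777108 -0.4612414   0.60634066  1.07709465]
 [ 0.76175162  0.40391843 -0.50654158 -0.47909575]
 [-0.01127422  0.79000397  0.61299806  0.60200065]
 [ 0.          0.          0.          1.        ]] 1
board_a_centre [([156, 224], 0.77)]
board_a_end [([165, 232], 0.77)]
board_a [([154, 234], 0.79), ([245, 196], 0.48)]
stand_a [([127, 278], 0.97), ([158, 239], 0.85), ([175, 268], 0.75), ([130, 221], 0.75), ([248, 205], 0.62)]
reader [([308, 171], 0.66)]
top 425.73951076095034 425.73951076095034 261.7020809820442 196.42589861803754 -0.031333983868846824 [[-0.01043596  0.98695908 -0.16063271  0.39491519]
 [-0.99987253 -0.00835843  0.0136037  -0.01881043]
 [ 0.01208366  0.1607542   0.9869205   1.09306988]
 [ 0.          0.          0.          1.        ]] 2
board_a_centre [([362, 230], 0.61), ([360, 150], 0.52)]
board_a_end [([360, 217], 0.61), ([260, 212], 0.18)]
board_a [([364, 227], 0.72), ([263, 211], 0.68)]
stand_a [([396, 208], 0.86), ([264, 212], 0.81), ([357, 229], 0.78), ([359, 188], 0.74), ([369, 270], 0.73)]
reader [([172, 219], 0.67)]
```

View pics/scene0.png

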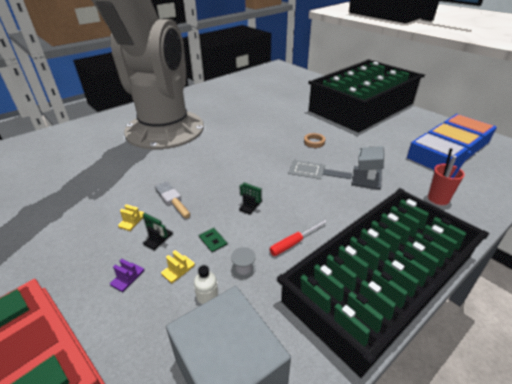

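View pics/top0.png

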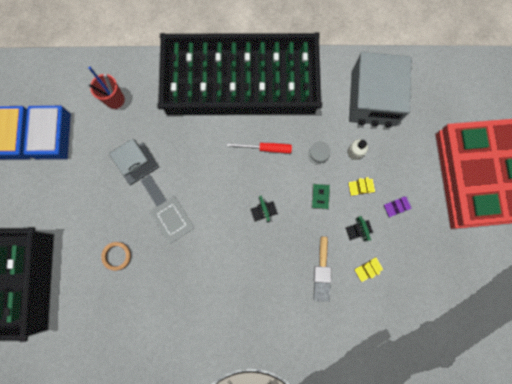

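The scene picture shows two black stands holding boards, at scene (250,197) and (156,232), or top (264,211) and (360,229). The reader is at scene (370,165) with its pad at (308,170), or top (172,219) for the pad. The purple and yellow stands are empty decoys. The board at top (264,211) is nearer the pad, so I'll enlarge it.

```bash
cat > h.py <<'E'
import numpy as np, cv2
from station import bot
def ray(d,xy):
    # undistort: distorted = s*(1+k1 r^2)
    K=np.array([[d["fx"],0,d["cx"]],[0,d["fy"],d["cy"]],[0,0,1.]])
    p=cv2.undistortPointsIter(np.array([[xy]],float),K,np.array([d["k1"],0,0,0.]),None,None,(3,50,1e-10))[0,0]
    T=np.array(d["world_from_camera"]); v=T[:3,:3]@np.array([p[0],-p[1],-1]); return T[:3,3],v
def onz(d,xy,z):
    o,v=ray(d,xy); return o+v*(z-o[2])/v[2]
def proj(d,P):
    T=np.array(d["world_from_camera"]); P=np.atleast_2d(P)
    c=(P-T[:3,3])@T[:3,:3]; s=np.c_[c[:,0]/-c[:,2],-c[:,1]/-c[:,2]]
    r2=(s**2).sum(1,keepdims=True); s=s*(1+d["k1"]*r2)
    return s*[d["fx"],d["fy"]]+[d["cx"],d["cy"]]
E
python3 - <<'E'
from h import *
import pickle
a=bot.get_image("scene");b=bot.get_image("top"); pickle.dump((a,b),open("im.pkl","wb"))
def crop(d,c,r,s=12):
    x,y=c; return cv2.resize(d["frame"][y-r:y+r,x-r:x+r],None,fx=s,fy=s,interpolation=cv2.INTER_CUBIC)
cv2.imwrite("pics/cropAB.png",np.hstack([crop(a,(250,197),20,10),crop(b,(264,211),20,10)]))
cv2.imwrite("pics/cropR.png",np.hstack([crop(a,(320,170),50,4),crop(b,(160,195),50,4)]))
E
```

```text
(no output)
```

View pics/cropAB.png

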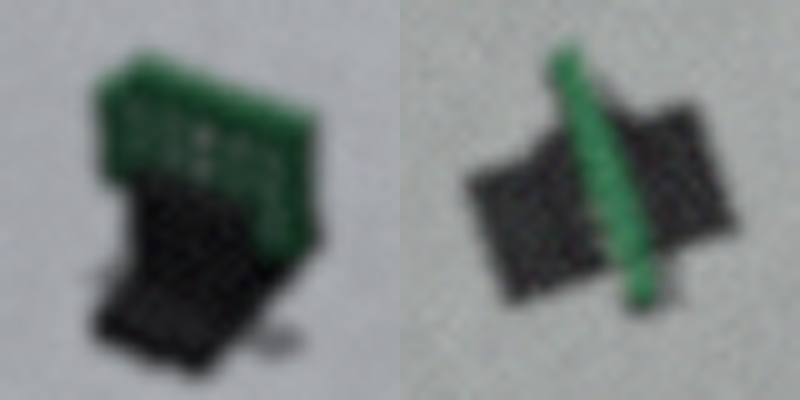

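View pics/cropR.png

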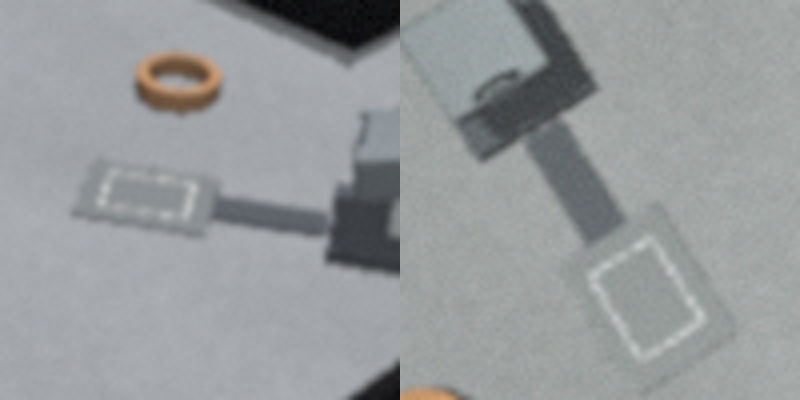

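The enlarged crop shows the nearer board. The face toward the scene camera carries no label, so it is the back face and the label looks roughly to world +y. That puts the notch at the scene-left (-x) end, where the top corner looks cut. I'll check this with a silhouette fit of both hypotheses, and measure the pad and stand as well.

```bash
cat > fit.py <<'E'
from h import *
import pickle
from scipy.optimize import minimize
a,b=pickle.load(open("im.pkl","rb"))
def green(d):
    f=d["frame"].astype(float); return np.clip((f[...,1]-np.maximum(f[...,2],f[...,0]))/40,0,1)
def verts(x,y,yaw,zc=0.048,t=.004):
    c,s=np.cos(yaw),np.sin(yaw); R=np.array([[c,-s],[s,c]])
    prof=[(-32,-22),(32,-22),(32,12),(22,12),(22,22),(-32,22)]
    out=[]
    for yy in(-t,t):
        out.append([np.r_[R@[px/1e3,yy]+[x,y],zc+pz/1e3] for px,pz in prof])
    return np.array(out)
S=8
def render(d,V,box):
    x0,y0,x1,y1=box; m=np.zeros(((y1-y0)*S,(x1-x0)*S),np.uint8)
    def poly(P):
        q=((proj(d,P)+.5-[x0,y0])*S*16).round().astype(np.int32); cv2.fillPoly(m,[q],255,shift=4)
    for f in V: poly(f)
    n=V.shape[1]
    for i in range(n): poly(np.array([V[0][i],V[0][(i+1)%n],V[1][(i+1)%n],V[1][i]]))
    return cv2.resize(m,(x1-x0,y1-y0),interpolation=cv2.INTER_AREA)/255.
boxes={"s":(235,178,268,208),"t":(250,196,280,230)}
ga,gb=green(a),green(b)
if __name__=="__main__":
    for nm,d,g in(("s",a,ga),("t",b,gb)):
        x0,y0,x1,y1=boxes[nm]; print(nm,g[y0:y1,x0:x1].max())
    def vis(d,V,box,occ):
        m=render(d,V,box)
        return m
    def cost(p,which="st"):
        V=verts(*p[:3]); 
        # portion above the walls + overhang: mask stand block (36 long, 42mm high) drawn as occluder
        c=0
        for nm,d,g in(("s",a,ga),("t",b,gb)):
            if nm not in which: continue
            bx=boxes[nm]; x0,y0,x1,y1=bx
            m=render(d,V,bx)
            cc,ss=np.cos(p[2]),np.sin(p[2]); R=np.array([[cc,-ss],[ss,cc]])
            # occluder: the wall on the camera side
            cam=np.array(d["world_from_camera"])[:2,3]; side=np.sign((cam-p[:2])@R[:,1])
            w=np.array([[ [*(R@[u,side*v]+p[:2]),z] for u,z in((-.018,.026),(.018,.026),(.018,.042),(-.018,.042))] for v in(.00475,.010)])
            o=render(d,w,bx)
            m=m*(1-o); gg=g[y0:y1,x0:x1]; gg=np.clip(gg/np.percentile(gg,97),0,1)>0.35
            m=cv2.GaussianBlur(m,(3,3),.7); gg=cv2.GaussianBlur(gg.astype(float),(3,3),.7)
            c+=((m-gg)**2).sum()
        return c
    c0=onz(b,(264,211),.05); print("c0",c0)
    for base in(0.28,0.28+np.pi):
        for w in("st","s","t"):
            r=minimize(cost,[c0[0],c0[1],base],args=(w,),method="Nelder-Mead",options=dict(initial_simplex=[[c0[0],c0[1],base],[c0[0]+.008,c0[1],base],[c0[0],c0[1]+.008,base],[c0[0],c0[1],base+.2]],maxiter=200))
            print(w,base,r.x.round(4),np.degrees(r.x[2]).round(1),r.fun.round(2))
E
python3 fit.py
```

```text
s 0.675
t 0.925
c0 [ 0.52818345 -0.03848134  0.05      ]
st 0.28 [ 0.5345 -0.0389  0.292 ] 16.7 32.22
s 0.28 [ 0.5346 -0.0397  0.2221] 12.7 22.77
t 0.28 [ 0.5363 -0.0383  0.3046] 17.5 4.56
st 3.4215926535897934 [ 0.5336 -0.0395  3.4151] 195.7 22.4
s 3.4215926535897934 [ 0.5337 -0.0399  3.344 ] 191.6 10.35
t 3.4215926535897934 [ 0.5366 -0.0382  3.4559] 198.0 4.23
```

```bash
python3 - <<'E'
from h import *
import pickle
from scipy.optimize import minimize
a,b=pickle.load(open("im.pkl","rb"))
# pad: white outline corners; fit outline (64x44, z=.003) to brightness
def bright(d):
    g=d["frame"].astype(np.float32).mean(2); return cv2.GaussianBlur(g,(0,0),0.8)-cv2.GaussianBlur(g,(0,0),4)
A,B=bright(a),bright(b)
def pts(p,hx=.0315,hy=.0215,z=.003):
    t=np.linspace(-1,1,60); P=np.r_[np.c_[t*hx,0*t+hy],np.c_[t*hx,0*t-hy],np.c_[0*t+hx,t*hy],np.c_[0*t-hx,t*hy]]
    c,s=np.cos(p[2]),np.sin(p[2]); return np.c_[P@np.array([[c,s],[-s,c]])+p[:2],np.full(len(P),z)]
def cost(p,w="st"):
    t=0
    for n,d,g in(("s",a,A),("t",b,B)):
        if n in w:
            q=proj(d,pts(p)).astype(np.float32); t-=cv2.remap(g,q[:,0].copy(),q[:,1].copy(),cv2.INTER_LINEAR).mean()
    return t
c0=onz(b,(172,219),.003); h=onz(b,(133,160),.1); yaw=np.arctan2(*(h-c0)[1::-1]); print(c0,h,np.degrees(yaw))
for w in("st","s","t"):
    best=min((minimize(cost,[c0[0]+dx,c0[1]+dy,yaw],args=(w,),method="Nelder-Mead",options=dict(initial_simplex=[[c0[0]+dx,c0[1]+dy,yaw],[c0[0]+.006+dx,c0[1]+dy,yaw],[c0[0]+dx,c0[1]+.006+dy,yaw],[c0[0]+dx,c0[1]+dy,yaw+.15]])) for dx in(-.006,0,.006) for dy in(-.006,0,.006)),key=lambda r:r.fun)
    print(w,best.x.round(4),np.degrees(best.x[2]).round(1),best.fun.round(2))
s=bot.read_state()
from scipy.spatial.transform import Rotation as R
print(R.from_rotvec(s["ee_rot"]).as_matrix().round(3))
E
```

```text
[0.51552686 0.19726159 0.003     ] [0.64756184 0.27489144 0.1       ] 30.45336167121247
st [0.5149 0.1991 0.5733] 32.8 -25.82
s [0.5146 0.1984 0.5736] 32.9 -11.51
t [0.5152 0.1996 0.5732] 32.8 -14.68
[[ 0.439  0.     0.898]
 [-0.898  0.     0.439]
 [-0.    -1.     0.   ]]
```

The notch at the -x (scene-left) end fits clearly better, with a residual of 22 against 32. The overlay will check the pose and the stand cross-section.

```bash
python3 - <<'E'
from h import *
from fit import verts,a,b
p=[.5350,-.0390,np.radians(197.5)]
def box(p,hx,hy,z0,z1):
    c,s=np.cos(p[2]),np.sin(p[2]);R=np.array([[c,-s],[s,c]])
    return np.array([[np.r_[R@[sx*hx,sy*hy]+p[:2],z] for sx,sy in((-1,-1),(1,-1),(1,1),(-1,1))] for z in(z0,z1)])
outs=[]
for d,c in((a,(250,197)),(b,(264,211))):
    k=20;r=20
    im=cv2.resize(d["frame"][c[1]-r:c[1]+r,c[0]-r:c[0]+r],None,fx=k,fy=k,interpolation=cv2.INTER_CUBIC)
    im=cv2.convertScaleAbs(im,alpha=1.6,beta=10); im0=cv2.resize(im,(400,400))
    def ln(P,col):
        q=((proj(d,P)+.5-[c[0]-r,c[1]-r])*k).astype(np.int32); cv2.polylines(im,[q],True,col,1,cv2.LINE_AA)
    for f in verts(*p): ln(f,(0,255,255))
    for f in box(p,.018,.032,0,.01): ln(f,(255,0,255))
    for f in box(p,.018,.010,.026,.042): ln(f,(255,100,0))
    outs.append(np.hstack([cv2.resize(im,(400,400),interpolation=cv2.INTER_AREA)])); outs.append(im0)
cv2.imwrite("pics/ov.png",cv2.resize(np.vstack([np.hstack(outs[:2]),np.hstack(outs[2:])]),(600,600),interpolation=cv2.INTER_AREA))
c=(380,228);r=40
cv2.imwrite("pics/dec.png",np.hstack([cv2.resize(b["frame"][170:280,340:420],None,fx=5,fy=5,interpolation=cv2.INTER_CUBIC),cv2.resize(a["frame"][200:290,110:190],(400,550),interpolation=cv2.INTER_CUBIC)]))
E
```

```text
(no output)
```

View pics/ov.png

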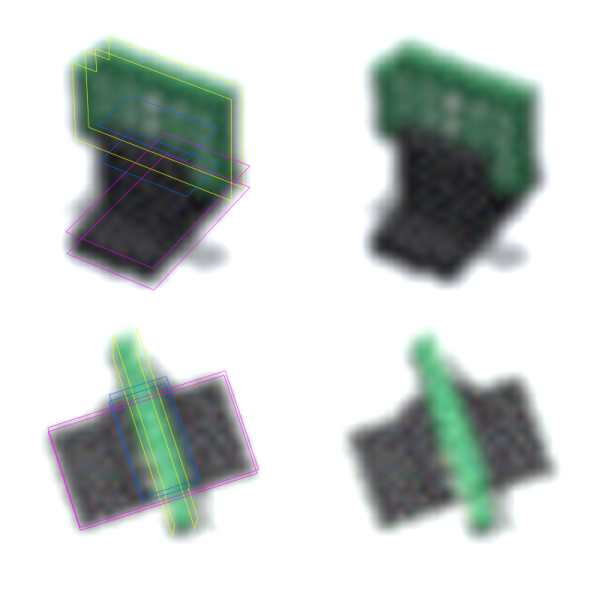

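View pics/dec.png

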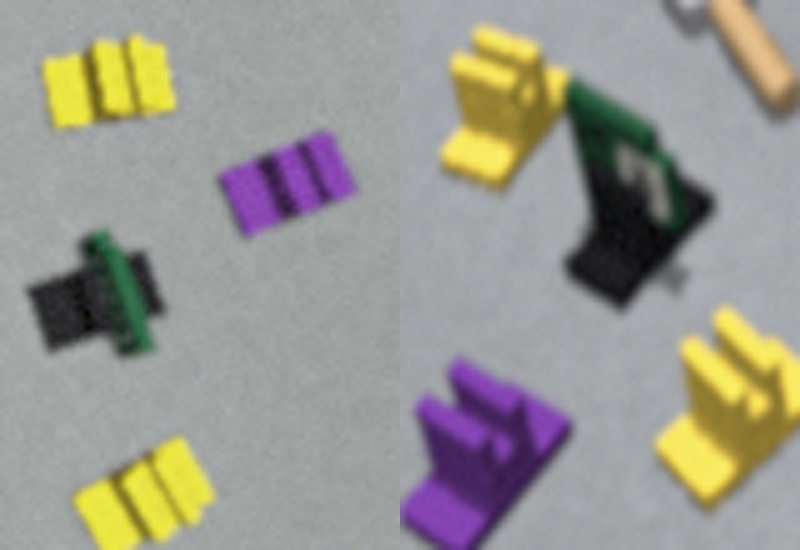

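The overlay fits the board at about (0.535, -0.039) with the slot at 18°. The notch is at the -x end and the label face looks to +y.

The tool can only yaw, so the plan is:
1. Grip the board by its two ends.
2. Lever it over the stand's -y wall until it lies flat, label up, on the wall tops.
3. Regrip it across the 44 mm width.
4. Carry it to the reader.

First I turn the tool.

>>> drive_tool --pt "0 0 0 -8.2 85" --pt "0 0 0 -8.2 85" --pt "0 0 0 -8.2 85" --pt "0 0 0 -8.2 85" --pt "0 0 0 -8.2 85" --pt "0 0 0 -8.2 85" --pt "0 0 0 -8.2 85" --pt "0 0 0 -8.2 85" --pt "0 0 0 -8.2 85" --pt "0 0 0 -8.2 85" --pt "0 0 0 0 85" --newtons 20

```text
time: 1.8
tool_pos: [0.2965, -0.6064, 0.2315]
ee_rot: [-1.551, -0.292, 0.293]
contact_force: [0.4, -0.4, 0.5]
opening: 0.0851
```

```bash
cat >> h.py <<'E'
from scipy.spatial.transform import Rotation as Rot
def tool(target,yaw=None):
    s=bot.read_state(); R=Rot.from_rotvec(s["ee_rot"]).as_matrix(); y=np.degrees(np.arctan2(R[1,0],R[0,0]))
    d=R.T@(np.array(target)-s["tool_pos"])*1000
    print("t",round(s["time"],2),"pos",s["tool_pos"].round(4),"yaw",y.round(2),"tilt",R[:,1].round(3),"open",round(s["opening"]*1e3,1),"q7",s["q"][6].round(2),"F",s["contact_force"].round(1))
    print("shift mm",d.round(1), "turn",None if yaw is None else round(-((yaw-y+180)%360-180),2))
E
python3 -c "
from h import *
tool([.535,-.039,.16],18)"
```

```text
t 1.8 pos [ 0.2965 -0.6064  0.2315] yaw 21.36 tilt [-0. -0. -1.] open 85.1 q7 1.31 F [ 0.4 -0.4  0.5]
shift mm [428.8  71.2 441.6] turn 3.36
```

>>> drive_tool --pt "33 2 34 0.3 85" --pt "33 2 34 0.3 85" --pt "33 2 34 0.3 85" --pt "33 2 34 0.3 85" --pt "33 5 34 0.3 85" --pt "33 5 34 0.3 85" --pt "33 5 34 0.3 85" --pt "33 5 34 0.3 85" --pt "33 5 34 0.3 85" --pt "33 5 34 0.3 85" --pt "33 5 34 0.3 85" --pt "33 5 34 0.3 85"

```text
time: 3.0
tool_pos: [0.5532, -0.0863, 0.1825]
ee_rot: [-1.569, -0.184, 0.178]
contact_force: [1.7, -1.5, 0.2]
opening: 0.0849
```

```bash
python3 -c "
from h import *
tool([.535,-.039,.16],18)"
```

```text
t 3.0 pos [ 0.5532 -0.0863  0.1825] yaw 13.19 tilt [ 0.004 -0.006 -1.   ] open 84.9 q7 0.1 F [ 1.7 -1.5  0.2]
shift mm [-6.9 22.1 50.4] turn -4.81
```

>>> drive_tool --pt "-3 5 25 -2.4 85" --pt "-3 5 22 -2.4 85" --pt "0 10 0 0 85" --pt "0 0 0 0 85"

```text
time: 3.4
tool_pos: [0.5362, -0.0337, 0.1608]
ee_rot: [-1.561, -0.25, 0.243]
contact_force: [0.4, -1.0, 0.3]
opening: 0.0851
```

```bash
python3 - <<'E'
from h import *
tool([.535,-.039,.10],18)
a=bot.get_image("scene");b=bot.get_image("top")
cv2.imwrite("pics/pre.png",np.hstack([cv2.resize(d["frame"][c[1]-50:c[1]+50,c[0]-50:c[0]+50],(400,400),interpolation=cv2.INTER_CUBIC) for d,c in((a,(250,190)),(b,(264,211)))]))
E
```

```text
t 3.4 pos [ 0.5362 -0.0337  0.1608] yaw 17.97 tilt [ 0.005 -0.003 -1.   ] open 85.1 q7 0.07 F [ 0.4 -1.   0.3]
shift mm [-3.1 60.8 -4.4] turn -0.03
```

View pics/pre.png

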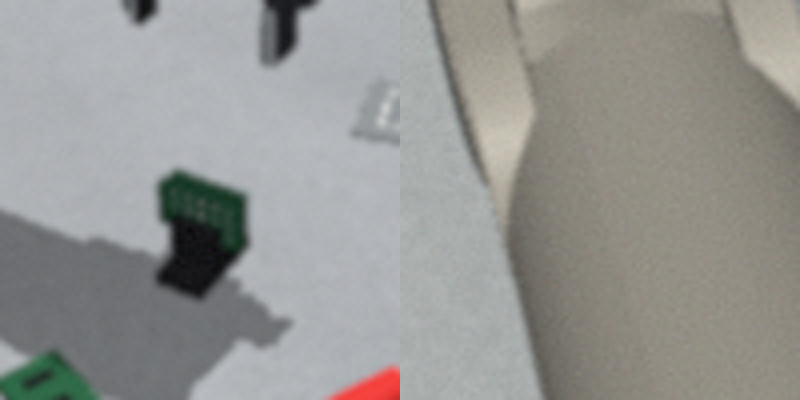

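The top view is blocked by the arm, and the scene view shows the fingers above the board at crop (140,10) and (275,40). I'll lower to just above the board and check the alignment.

>>> drive_tool --pt "-3 38 -4 0 85" --pt "0 38 0 0 85" --pt "0 0 0 0 85"

```text
time: 3.8
tool_pos: [0.5379, -0.0433, 0.0868]
ee_rot: [-1.565, -0.248, 0.231]
contact_force: [-1.1, -0.0, 0.5]
opening: 0.0852
```

```bash
python3 - <<'E'
from h import *
tool([.535,-.039,.024],18)
a=bot.get_image("scene")
cv2.imwrite("pics/pre2.png",cv2.resize(a["frame"][140:220,210:290],(640,640),interpolation=cv2.INTER_CUBIC))
E
```

```text
t 3.8 pos [ 0.5379 -0.0433  0.0868] yaw 17.48 tilt [ 0.012 -0.005 -1.   ] open 85.2 q7 0.01 F [-1.1 -0.   0.5]
shift mm [-2.1 62.7  5.5] turn -0.52
```

View pics/pre2.png

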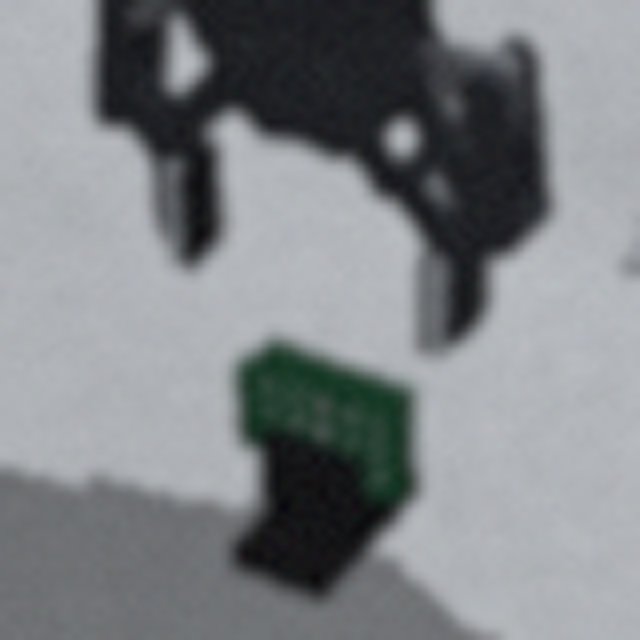

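```bash
python3 - <<'E'
from h import *
import pickle
a,_=pickle.load(open("im.pkl","rb"))
s=bot.read_state();R=Rot.from_rotvec(s["ee_rot"]).as_matrix()
f=lambda P:((proj(a,P)-[210,140]+.5)*8).round()
for dz in(0,.013):
  print(f([s["tool_pos"]+R@[sx*.0426,-dz,w] for sx in(-1,1) for w in(-.011,.011)]).tolist())
for p in([.535,-.039],[.5337,-.0399],[.5366,-.0382]):
  c,n=np.cos(.32),np.sin(.32)
  print(f([[p[0]+u*c,p[1]+u*n,z] for u,z in((-.032,.06),(-.022,.07),(.032,.07),(.032,.026))]).tolist())
E
```

```text
[[190.0, 303.0], [230.0, 269.0], [422.0, 387.0], [459.0, 350.0]]
[[188.0, 269.0], [228.0, 235.0], [422.0, 352.0], [460.0, 315.0]]
[[243.0, 357.0], [268.0, 342.0], [414.0, 395.0], [414.0, 502.0]]
[[239.0, 356.0], [264.0, 341.0], [409.0, 394.0], [409.0, 502.0]]
[[248.0, 358.0], [273.0, 343.0], [419.0, 396.0], [419.0, 504.0]]
```

>>> drive_tool --pt "-2 1 5 -0.5 85" --pt "0 20 1 0 85" --pt "0 20 0 0 85" --pt "0 15 0 0 85" --pt "0 0 0 0 85"

```text
time: 4.35
tool_pos: [0.541, -0.0395, 0.0403]
ee_rot: [-1.568, -0.263, 0.226]
contact_force: [-0.6, 0.1, 0.3]
opening: 0.0852
```

```bash
python3 - <<'E'
from h import *
tool([.535,-.039,.024],18)
E
```

```text
t 4.35 pos [ 0.541  -0.0395  0.0403] yaw 17.83 tilt [ 0.025 -0.007 -1.   ] open 85.2 q7 -0.05 F [-0.6  0.1  0.3]
shift mm [-5.9 16.1  2.6] turn -0.17
```

```bash
python3 - <<'E'
from h import *
s=bot.read_state();print(s["q"].round(3),s["joint_vel"].round(3))
E
```

```text
[ 0.305  0.49  -0.436  2.047  0.351  0.65  -0.053] [ 0.008 -0.039 -0.014 -0.02  -0.021  0.027  0.017]
```

>>> drive_tool --pt "-6 8 3 0 85" --pt "0 0 0 0 85" --pt "0 0 0 0 85"

```text
time: 4.65
tool_pos: [0.5352, -0.0384, 0.0341]
ee_rot: [-1.569, -0.265, 0.224]
contact_force: [0.0, -1.3, -0.3]
opening: 0.0844
```

```bash
python3 - <<'E'
from h import *
tool([.535,-.039,.024],18)
s=bot.read_state();print(s["q"].round(3),s["joint_vel"].round(3))
E
```

```text
t 4.65 pos [ 0.5352 -0.0384  0.0341] yaw 17.84 tilt [ 0.028 -0.008 -1.   ] open 84.4 q7 -0.07 F [ 0.  -1.3 -0.3]
shift mm [-0.7 10.1 -0.3] turn -0.16
[ 0.299  0.491 -0.431  2.064  0.36   0.628 -0.065] [ 0.001 -0.006 -0.     0.015  0.002 -0.001 -0.003]
```

>>> drive_tool --pt "0 6 0 0 85" --pt "0 4 0 0 85" --pt "0 0 0 0 85"

```text
time: 4.95
tool_pos: [0.5361, -0.0387, 0.0243]
ee_rot: [-1.57, -0.266, 0.222]
contact_force: [-0.4, -0.6, 0.4]
opening: 0.0847
```

```bash
python3 - <<'E'
from h import *
tool([.535,-.039,.024],18)
a=bot.get_image("scene")
cv2.imwrite("pics/pre3.png",cv2.resize(a["frame"][150:220,215:285],(630,630),interpolation=cv2.INTER_CUBIC))
E
```

```text
t 4.95 pos [ 0.5361 -0.0387  0.0243] yaw 17.82 tilt [ 0.029 -0.008 -1.   ] open 84.7 q7 -0.08 F [-0.4 -0.6  0.4]
shift mm [-1.2  0.2  0. ] turn -0.18
```

View pics/pre3.png

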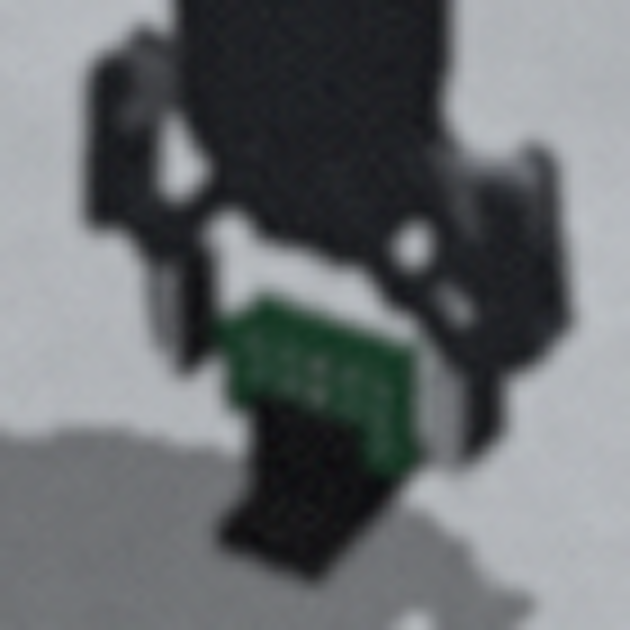

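The fingers straddle both ends of the board, at crop (185,330) and (450,410). I'll close them.

>>> drive_tool --pt "0 0 0 0 55" --pt "0 0 0 0 55" --pt "0 0 0 0 55" --pt "0 0 0 0 55" --pt "0 0 0 0 55" --newtons 25

```text
time: 5.5
tool_pos: [0.5364, -0.0386, 0.0249]
ee_rot: [-1.57, -0.267, 0.222]
contact_force: [-0.4, 0.3, 0.1]
opening: 0.0635
```

```bash
python3 - <<'E'
from h import *
tool([.535,-.039,.037],18)
E
```

```text
t 5.5 pos [ 0.5364 -0.0386  0.0249] yaw 17.82 tilt [ 0.03  -0.008 -1.   ] open 63.5 q7 -0.08 F [-0.4  0.3  0.1]
shift mm [ -1.1 -12.2  -0.1] turn -0.18
```

>>> drive_tool --pt "0 -7 0 0 55" --pt "0 -6 0 0 55" --pt "0 0 0 0 55"

```text
time: 5.8
tool_pos: [0.536, -0.0384, 0.039]
ee_rot: [-1.57, -0.267, 0.222]
contact_force: [0.5, 0.2, -0.6]
opening: 0.0636
```

```bash
python3 - <<'E'
from h import *
tool([.5364,-.0386,.0379],18)
a=bot.get_image("scene")
cv2.imwrite("pics/lift.png",cv2.resize(a["frame"][150:220,215:285],(630,630),interpolation=cv2.INTER_CUBIC))
E
```

```text
t 5.8 pos [ 0.536  -0.0384  0.039 ] yaw 17.83 tilt [ 0.03  -0.008 -1.   ] open 63.6 q7 -0.06 F [ 0.5  0.2 -0.6]
shift mm [ 0.3  1.1 -0.3] turn -0.17
```

View pics/lift.png

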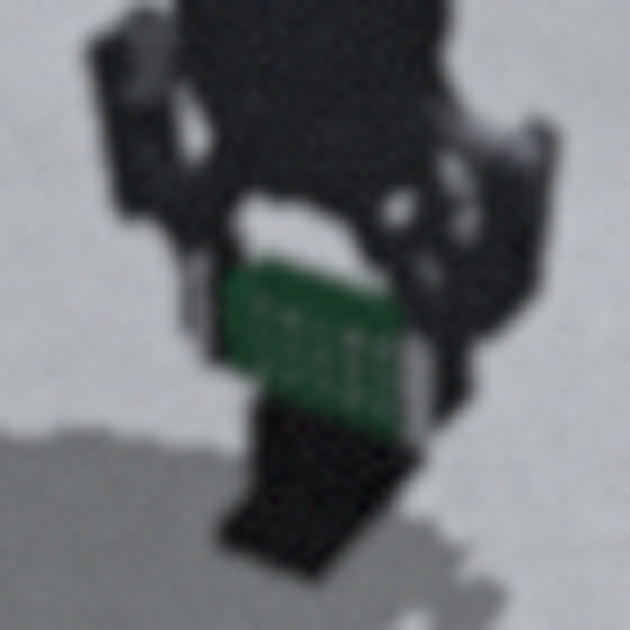

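>>> drive_tool --pt "0 1 0 0 55" --pt "0 0 -3 0 55" --pt "0 0 -3 0 55" --pt "0 0.5 -2.5 0 55" --pt "0 0.5 -2.5 0 55" --pt "0 0 0 0 55"

```text
time: 6.45
tool_pos: [0.5371, -0.0412, 0.0364]
ee_rot: [-1.561, -0.269, 0.229]
contact_force: [0.7, 0.8, -0.8]
opening: 0.0634
```

```bash
python3 - <<'E'
from h import *
tool([.5364,-.0386,.0379],18)
a=bot.get_image("scene")
cv2.imwrite("pics/piv1.png",cv2.resize(a["frame"][150:220,215:285],(630,630),interpolation=cv2.INTER_CUBIC))
E
```

```text
t 6.45 pos [ 0.5371 -0.0412  0.0364] yaw 18.19 tilt [ 0.026 -0.001 -1.   ] open 63.4 q7 -0.04 F [ 0.7  0.8 -0.8]
shift mm [ 0.2 -1.5  2.7] turn 0.19
```

View pics/piv1.png

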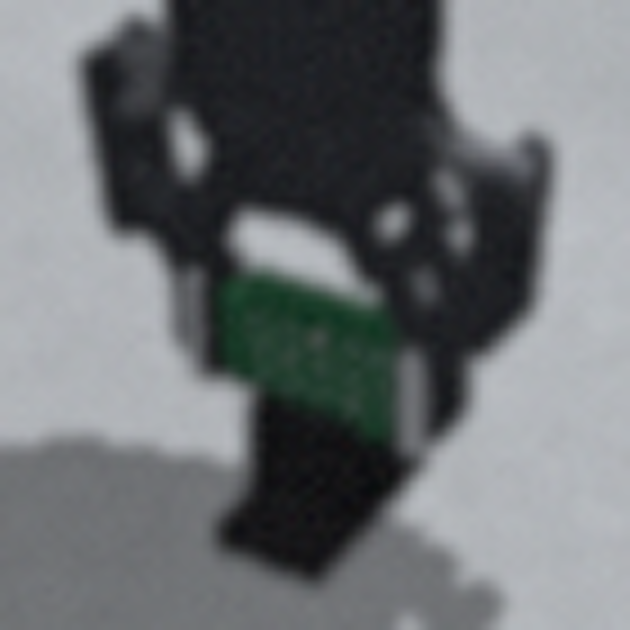

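>>> drive_tool --pt "0 -2.5 0 0 55" --pt "0 0 -5 0 55"

```text
time: 6.7
tool_pos: [0.538, -0.0449, 0.0388]
ee_rot: [-1.56, -0.269, 0.231]
contact_force: [-4.0, 12.4, 3.3]
opening: 0.0635
```

```bash
python3 - <<'E'
from h import *
tool([.5364,-.0386,.0379],18)
E
```

```text
t 6.7 pos [ 0.538  -0.0449  0.0388] yaw 18.25 tilt [ 0.024  0.    -1.   ] open 63.5 q7 -0.03 F [-4.  12.4  3.3]
shift mm [0.4 0.8 6.5] turn 0.25
```

>>> drive_tool --pt "0 0 -6 0 55" --pt "0 1 -6 0 55" --pt "0 2 -6 0 55"

```text
time: 7.0
tool_pos: [0.5423, -0.0575, 0.0357]
ee_rot: [-1.554, -0.271, 0.236]
contact_force: [-4.5, 8.1, 3.5]
opening: 0.0635
```

```bash
python3 - <<'E'
from h import *
tool([.5364,-.0386,.0379],18)
a=bot.get_image("scene")
cv2.imwrite("pics/piv2.png",cv2.resize(a["frame"][150:220,215:285],(630,630),interpolation=cv2.INTER_CUBIC))
E
```

```text
t 7.0 pos [ 0.5423 -0.0575  0.0357] yaw 18.49 tilt [ 0.022  0.005 -1.   ] open 63.5 q7 0.01 F [-4.5  8.1  3.5]
shift mm [ 0.5 -2.2 19.8] turn 0.49
```

View pics/piv2.png

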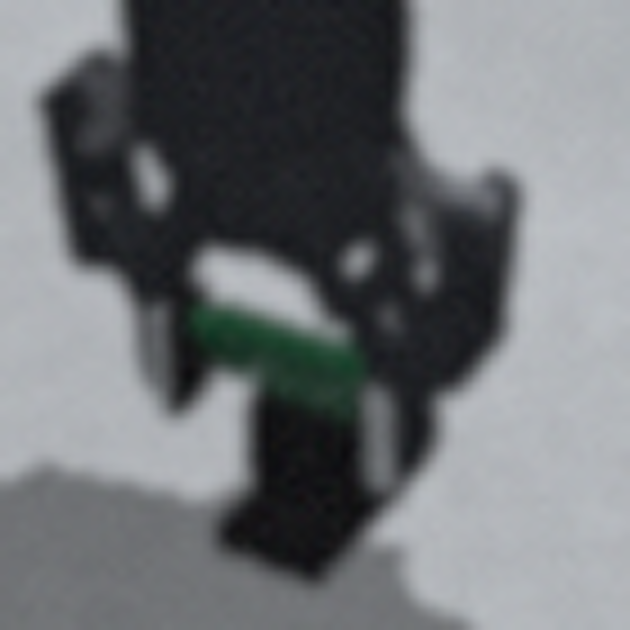

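>>> drive_tool --pt "0 5 -3 0 55" --pt "0 5 -2 0 55" --pt "0 5 -1 0 55" --pt "0 4 0 0 55"

```text
time: 7.45
tool_pos: [0.547, -0.065, 0.0182]
ee_rot: [-1.555, -0.272, 0.232]
contact_force: [-0.6, 0.3, 8.0]
opening: 0.0635
```

```bash
python3 - <<'E'
from h import *
tool([.5364,-.0386,.0379],18)
a=bot.get_image("scene")
cv2.imwrite("pics/piv3.png",cv2.resize(a["frame"][150:220,215:285],(630,630),interpolation=cv2.INTER_CUBIC))
E
```

```text
t 7.45 pos [ 0.547  -0.065   0.0182] yaw 18.4 tilt [ 0.025  0.005 -1.   ] open 63.5 q7 0.0 F [-0.6  0.3  8. ]
shift mm [ -1.3 -19.8  28.3] turn 0.4
```

View pics/piv3.png

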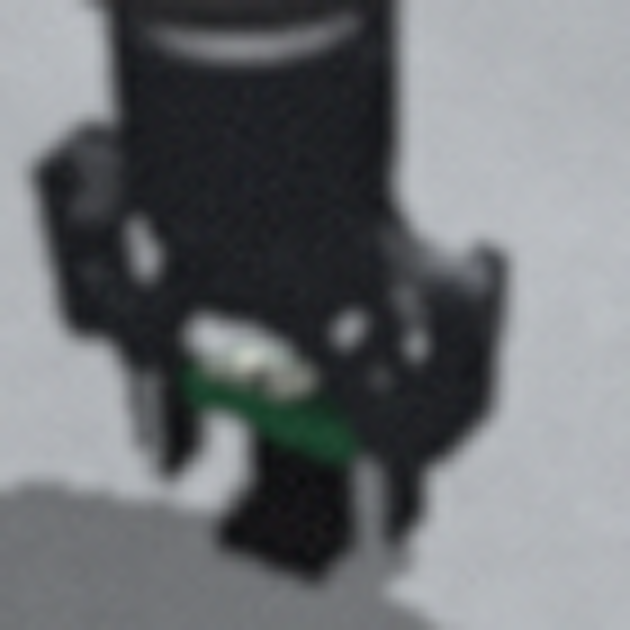

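The white label now shows on top at crop (270,370), so the flip worked, though it seems to have overshot level slightly. I'll lift, centre it over the stand and take a look.

>>> drive_tool --pt "0 -12 0 0 55" --pt "0 -12 0 0 55" --pt "0 0 14 0 55" --pt "-1 0 14 0 55" --pt "0 0 0 0 55" --newtons 30

```text
time: 8.0
tool_pos: [0.5363, -0.0379, 0.0447]
ee_rot: [-1.556, -0.272, 0.23]
contact_force: [-1.0, 0.1, -0.1]
opening: 0.0635
```

```bash
python3 - <<'E'
from h import *
tool([.535,-.039,.0249],18)
a=bot.get_image("scene")
cv2.imwrite("pics/lev.png",cv2.resize(a["frame"][150:220,215:285],(630,630),interpolation=cv2.INTER_CUBIC))
E
```

```text
t 8.0 pos [ 0.5363 -0.0379  0.0447] yaw 18.31 tilt [ 0.027  0.004 -1.   ] open 63.5 q7 -0.03 F [-1.   0.1 -0.1]
shift mm [-2.1 19.7 -0.6] turn 0.31
```

View pics/lev.png

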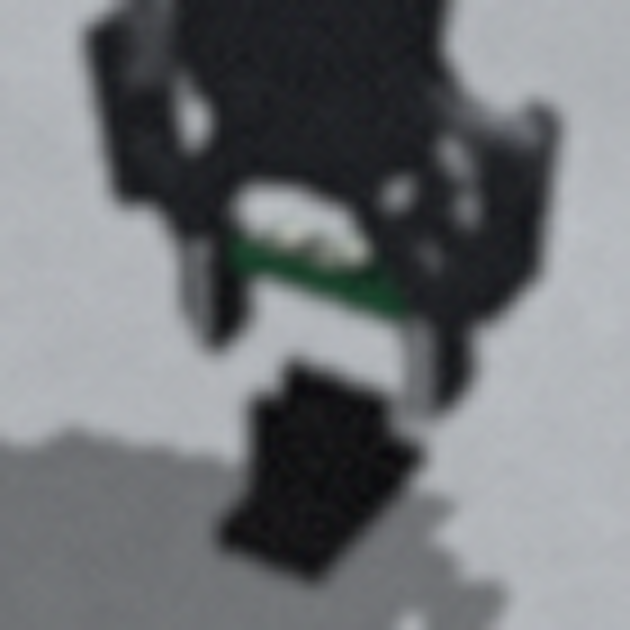

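>>> drive_tool --pt "0 10 -0.5 0 55" --pt "0 6 0 0 55" --pt "0 3 0 0 55" --pt "0 3 0 0 55"

```text
time: 8.45
tool_pos: [0.537, -0.0395, 0.0201]
ee_rot: [-1.557, -0.271, 0.23]
contact_force: [0.4, 0.0, -1.4]
opening: 0.0638
```

```bash
python3 - <<'E'
from h import *
tool([.5364,-.0386,.0229],18)
a=bot.get_image("scene")
cv2.imwrite("pics/lev2.png",cv2.resize(a["frame"][150:220,215:285],(630,630),interpolation=cv2.INTER_CUBIC))
E
```

```text
t 8.45 pos [ 0.537  -0.0395  0.0201] yaw 18.3 tilt [ 0.026  0.004 -1.   ] open 63.8 q7 -0.05 F [ 0.4  0.  -1.4]
shift mm [-0.2 -2.9  1. ] turn 0.3
```

View pics/lev2.png

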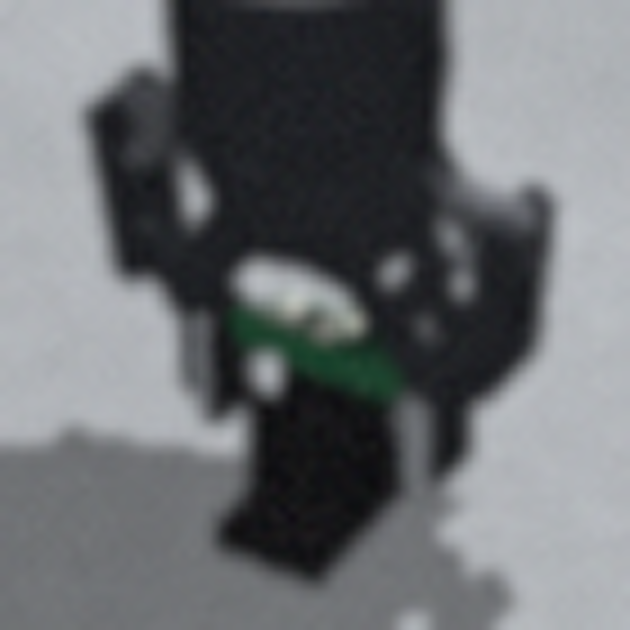

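>>> drive_tool --pt "0 3 0 0 55"

```text
time: 8.6
tool_pos: [0.5369, -0.0396, 0.0165]
ee_rot: [-1.556, -0.27, 0.23]
contact_force: [-0.2, -0.3, 0.7]
opening: 0.0633
```

>>> drive_tool --pt "0 4 0 0 55"

```text
time: 8.7
tool_pos: [0.5372, -0.0398, 0.0125]
ee_rot: [-1.557, -0.27, 0.23]
contact_force: [-5.8, -1.3, 21.9]
opening: 0.063
```

```bash
python3 - <<'E'
from h import *
tool([.5364,-.0386,.0229],18)
a=bot.get_image("scene")
cv2.imwrite("pics/lev3.png",cv2.resize(a["frame"][150:220,215:285],(630,630),interpolation=cv2.INTER_CUBIC))
E
```

```text
t 8.7 pos [ 0.5372 -0.0398  0.0125] yaw 18.27 tilt [ 0.025  0.003 -1.   ] open 63.0 q7 -0.06 F [-5.8 -1.3 21.9]
shift mm [ -0.1 -10.4   1.4] turn 0.27
```

View pics/lev3.png

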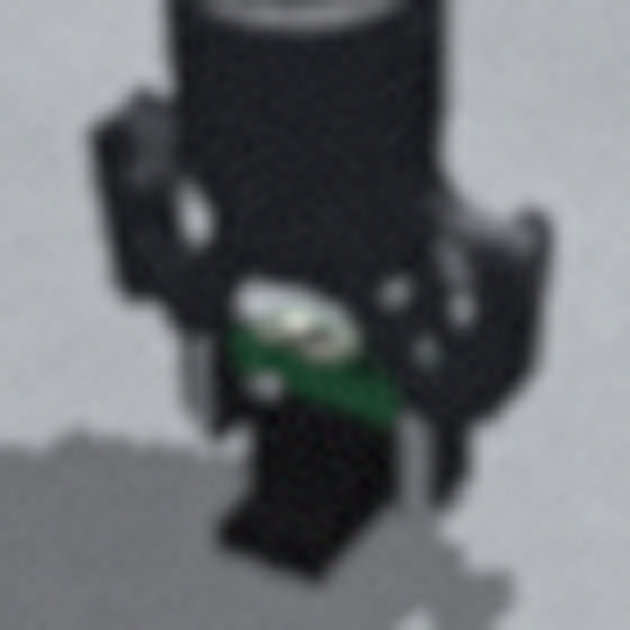

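>>> drive_tool --pt "0 0 0 0 72" --pt "0 0 0 0 72" --pt "0 0 0 0 72" --pt "0 0 0 0 72"

```text
time: 9.15
tool_pos: [0.5375, -0.0399, 0.012]
ee_rot: [-1.557, -0.27, 0.229]
contact_force: [0.6, 0.7, 0.9]
opening: 0.0723
```

```bash
python3 - <<'E'
from h import *
tool([.5364,-.0386,.0229],18)
a=bot.get_image("scene")
cv2.imwrite("pics/rel.png",cv2.resize(a["frame"][150:220,215:285],(630,630),interpolation=cv2.INTER_CUBIC))
E
```

```text
t 9.15 pos [ 0.5375 -0.0399  0.012 ] yaw 18.25 tilt [ 0.026  0.003 -1.   ] open 72.3 q7 -0.06 F [0.6 0.7 0.9]
shift mm [ -0.4 -11.    1.5] turn 0.25
```

View pics/rel.png

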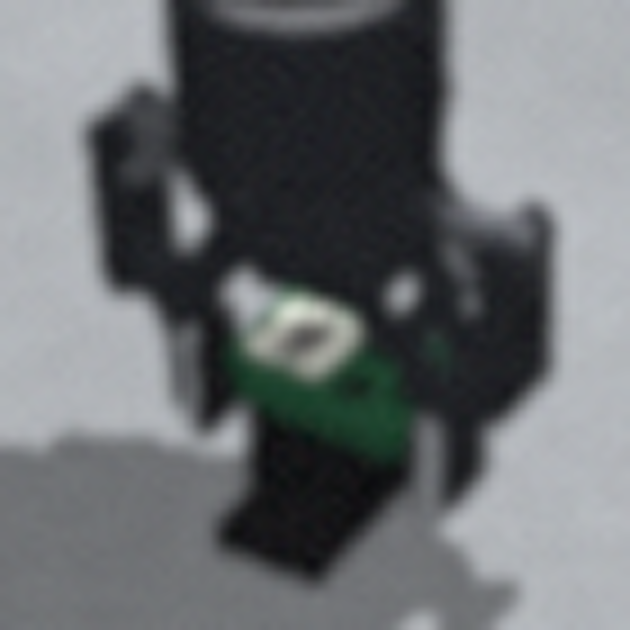

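The board has settled, label up, on the stand walls, with the label at crop (305,335). I'll open fully, lift away and measure it.

>>> drive_tool --pt "0 0 0 0 85" --pt "0 0 0 0 85" --pt "0 -15 0 0 85" --pt "0 -30 0 0 85" --pt "0 -30 0 0 85" --pt "0 -30 0 0 85" --pt "0 0 0 0 85"

```text
time: 9.9
tool_pos: [0.5341, -0.0394, 0.124]
ee_rot: [-1.556, -0.271, 0.232]
contact_force: [0.2, 0.5, 0.7]
opening: 0.085
```

```bash
python3 - <<'E'
from h import *
import pickle
tool([.5364,-.0386,.1],18)
a=bot.get_image("scene"); pickle.dump(a,open("flat.pkl","wb"))
cv2.imwrite("pics/flat.png",cv2.resize(a["frame"][150:220,215:285],(630,630),interpolation=cv2.INTER_CUBIC))
E
```

```text
t 9.9 pos [ 0.5341 -0.0394  0.124 ] yaw 18.34 tilt [ 0.025  0.004 -1.   ] open 85.0 q7 0.06 F [0.2 0.5 0.7]
shift mm [ 1.8 24.1  0.1] turn 0.34
```

View pics/flat.png

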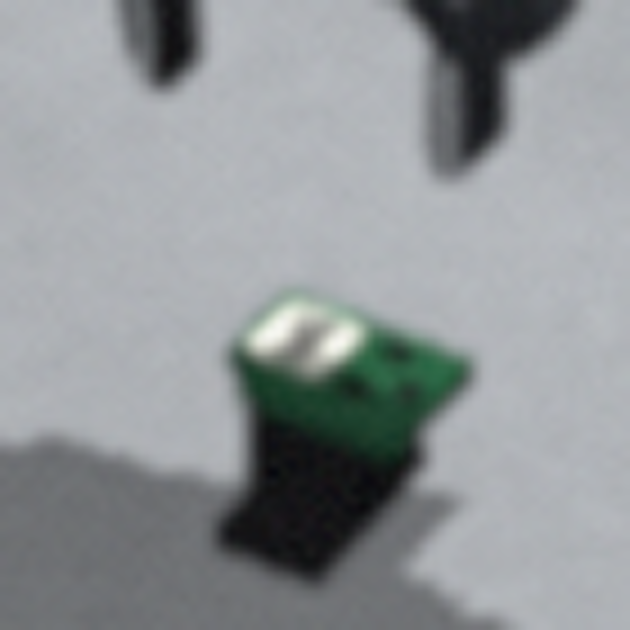

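```bash
cat > fit2.py <<'E'
from h import *
from fit import render
import pickle
from scipy.optimize import minimize
PR=np.array([(-32,-22),(32,-22),(32,12),(22,12),(22,22),(-32,22)])/1e3
def verts3(p):
    # p: x,y,z centre, yaw(board x dir), roll phi (0 standing, 90 flat label up)
    x,y,z,yaw,phi=p
    R=Rot.from_euler("z",yaw).as_matrix()@Rot.from_euler("x",phi).as_matrix()
    return np.array([[R@[px,t,pz]+[x,y,z] for px,pz in PR] for t in(-.004,.004)])
E
python3 - <<'E'
from fit2 import *
a=pickle.load(open("flat.pkl","rb"))
bx=(232,178,276,208);x0,y0,x1,y1=bx
f=a["frame"][y0:y1,x0:x1].astype(float)
g=(f[...,1]-np.maximum(f[...,2],f[...,0]))>12
w=f.min(2)>190
m=(g|w).astype(np.uint8); m=cv2.morphologyEx(m,cv2.MORPH_CLOSE,np.ones((3,3)))
n,l,st,_=cv2.connectedComponentsWithStats(m); k=1+np.argmax(st[1:,4]); m=(l==k).astype(float)
m=cv2.morphologyEx(m,cv2.MORPH_CLOSE,np.ones((5,5)))
G=cv2.GaussianBlur(m,(3,3),.7)
ys=np.radians(198.2)
def cost(p):
    return ((cv2.GaussianBlur(render(a,verts3(p),bx),(3,3),.7)-G)**2).sum()
res=[]
for phi in(60,75,90,105,120):
  for sg in(-1,1):
    p0=np.array([.537,-.04,.046,ys,sg*np.radians(phi)])
    sim=np.vstack([p0]+[p0+d for d in np.diag([.006,.006,.004,.06,.25])])
    r=minimize(cost,p0,method="Nelder-Mead",options=dict(initial_simplex=sim,maxiter=500)); res.append((r.fun,r.x))
    print(sg*phi,r.fun.round(2),r.x[:3].round(4),np.degrees(r.x[3:]).round(1), cost(p0).round(1))
best=min(res,key=lambda t:t[0])[1]
im=cv2.resize(a["frame"][150:220,215:285],(630,630),interpolation=cv2.INTER_CUBIC)
for V,c in((verts3(best),(0,255,255)),):
    for F in V: cv2.polylines(im,[((proj(a,F)-[215,150]+.5)*9).astype(np.int32)],True,c,1,cv2.LINE_AA)
cv2.imwrite("pics/flatov.png",im)
E
```

```text
-60 16.23 [ 0.5361 -0.0344  0.0494] [198.5 -82.9] 121.6
60 24.38 [ 0.5337 -0.0319  0.0469] [191.3  94.3] 111.6
-75 15.79 [ 0.5356 -0.0334  0.0484] [197.7 -82.6] 91.2
75 24.76 [ 0.5332 -0.0315  0.0473] [191.7  94.6] 103.7
-90 15.15 [ 0.5344 -0.0328  0.0476] [197.7 -82.9] 86.9
90 26.19 [ 0.5344 -0.0324  0.0478] [197.4  96.6] 103.0
-105 14.75 [ 0.5351 -0.0323  0.0477] [193.5 -83.7] 91.0
105 26.99 [ 0.5353 -0.0332  0.0487] [198.4  95.6] 105.9
-120 14.65 [ 0.5311 -0.0293  0.0441] [191.5 -82.5] 103.0
120 28.01 [ 0.5364 -0.0348  0.05  ] [199.   96.1] 131.4
```

View pics/flatov.png

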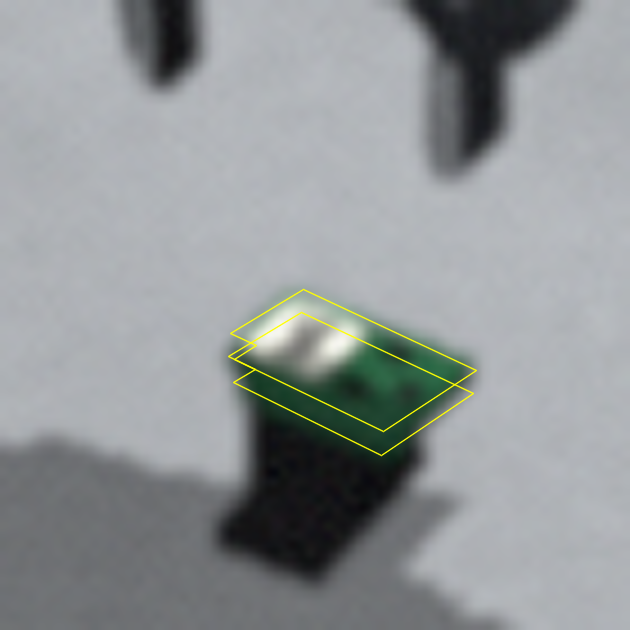

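```bash
python3 - <<'E'
from fit2 import *
a=pickle.load(open("flat.pkl","rb"))
ims=[]
for p in([.5350,-.0330,.0465,np.radians(198.2),np.radians(-90)],None):
    im=cv2.resize(a["frame"][175:211,237:273],(396,396),interpolation=cv2.INTER_LANCZOS4); im=cv2.convertScaleAbs(im,alpha=1.5)
    if p:
      for F in verts3(p): cv2.polylines(im,[((proj(a,F)-[237,175]+.5)*11).astype(np.int32)],True,(0,255,255),1,cv2.LINE_AA)
    ims.append(im)
cv2.imwrite("pics/flatov2.png",np.hstack(ims))
E
```

```text
(no output)
```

View pics/flatov2.png

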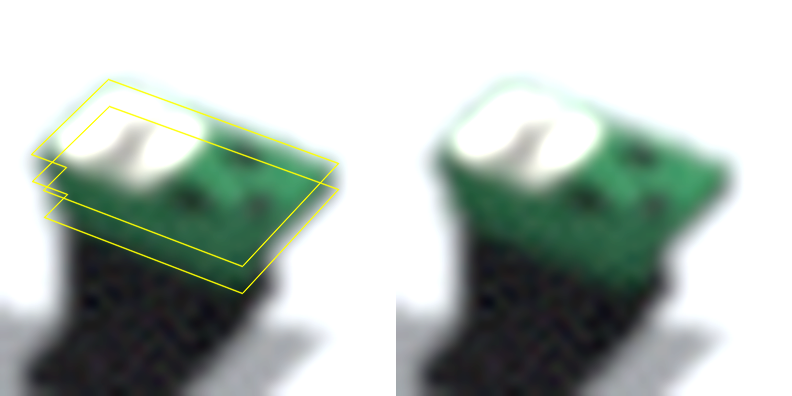

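>>> drive_tool --pt "0 -20 0 -8.2 85" --pt "0 -20 0 -8.2 85" --pt "0 0 0 -8.2 85" --pt "0 0 0 -8.2 85" --pt "0 0 0 -8.2 85" --pt "0 0 0 -8.2 85" --pt "0 0 0 -8.2 85" --pt "0 0 0 -8.2 85" --pt "0 0 0 -8.2 85" --pt "0 0 0 -8.2 85" --pt "0 0 0 -6 85" --pt "0 0 0 0 85"

```text
time: 11.15
tool_pos: [0.5271, -0.0396, 0.1614]
ee_rot: [-1.033, -1.474, 1.453]
contact_force: [-0.0, 0.3, -0.5]
opening: 0.0851
```

>>> drive_tool --pt "45 0 0 0 85" --pt "45 0 0 0 85" --pt "45 0 0 0 85" --pt "45 0 0 0 85" --pt "45 0 0 0 85" --pt "0 0 0 0 85"

```text
time: 11.75
tool_pos: [0.4483, 0.178, 0.1603]
ee_rot: [-1.047, -1.454, 1.433]
contact_force: [0.4, -0.1, 0.1]
opening: 0.0849
```

```bash
python3 - <<'E'
from h import *
import pickle
tool([.535,-.033,.13],108)
a=bot.get_image("scene");b=bot.get_image("top"); pickle.dump((a,b),open("flat2.pkl","wb"))
cv2.imwrite("pics/flat3.png",np.hstack([cv2.resize(a["frame"][170:215,232:277],(400,400),interpolation=cv2.INTER_CUBIC),cv2.resize(b["frame"][191:231,244:284],(400,400),interpolation=cv2.INTER_CUBIC)]))
E
```

```text
t 11.75 pos [0.4483 0.178  0.1603] yaw 108.41 tilt [ 0.013  0.005 -1.   ] open 84.9 q7 1.07 F [ 0.4 -0.1  0.1]
shift mm [-227.6   30.2  -15.2] turn 0.41
```

View pics/flat3.png

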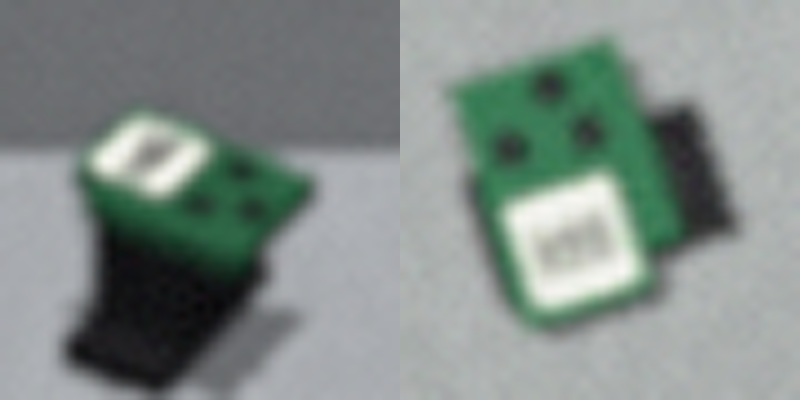

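The top view confirms it: label up at crop (570,245), notch at the lower right (-x, -y corner). The board sits off-centre toward +y on the stand. I'll fit both views for position and tilt.

```bash
cat > fit3.py <<'E'
from fit2 import *
def mask(d,bx):
    x0,y0,x1,y1=bx
    f=d["frame"][y0:y1,x0:x1].astype(float)
    g=(f[...,1]-np.maximum(f[...,2],f[...,0]))>14
    w=f.min(2)>195
    m=(g|w).astype(np.uint8); m=cv2.morphologyEx(m,cv2.MORPH_CLOSE,np.ones((3,3)))
    n,l,st,_=cv2.connectedComponentsWithStats(m); m=(l==1+np.argmax(st[1:,4])).astype(np.float32)
    return cv2.morphologyEx(cv2.copyMakeBorder(m,4,4,4,4,cv2.BORDER_CONSTANT),cv2.MORPH_CLOSE,np.ones((5,5)))[4:-4,4:-4]
def fitboth(views,p0,steps=(.006,.006,.004,.06,.15)):
    Gs=[(d,bx,cv2.GaussianBlur(mask(d,bx),(3,3),.7)) for d,bx in views]
    def cost(p): return sum(((cv2.GaussianBlur(render(d,verts3(p),bx),(3,3),.7)-G)**2).sum() for d,bx,G in Gs)
    p0=np.array(p0);r=None
    for _ in range(3):
        sim=np.vstack([p0]+[p0+d for d in np.diag(steps)]); r=minimize(cost,p0,method="Nelder-Mead",options=dict(initial_simplex=sim,maxiter=400)); p0=r.x
    return r.fun,r.x
E
python3 - <<'E'
from fit3 import *
a,b=pickle.load(open("flat2.pkl","rb"))
SB=(a,(232,174,276,210)); TB=(b,(244,191,284,231))
for nm,vw in(("both",[SB,TB]),("top",[TB])):
    f,p=fitboth(vw,[.535,-.030,.046,np.radians(198),np.radians(-90)])
    print(nm,f.round(2),p[:3].round(4),np.degrees(p[3:]).round(1))
    if nm=="both":best=p
e=np.array([np.cos(best[3]),np.sin(best[3])]);n=np.array([e[1],-e[0]])
o=[]
for (d,bx) in(SB,TB):
    x0,y0=bx[:2];im=cv2.resize(d["frame"][y0:y0+40,x0:x0+40],(400,400),interpolation=cv2.INTER_CUBIC)
    for F in verts3(best): cv2.polylines(im,[((proj(d,F)-[x0,y0]+.5)*10).astype(np.int32)],True,(0,255,255),1,cv2.LINE_AA)
    o.append(im)
cv2.imwrite("pics/flatfit.png",np.hstack(o))
E
```

```text
both 16.23 [ 0.534  -0.0307  0.0461] [197.2 -83. ]
top 3.55 [ 0.5343 -0.0304  0.047 ] [197.7 -79.6]
```

View pics/flatfit.png

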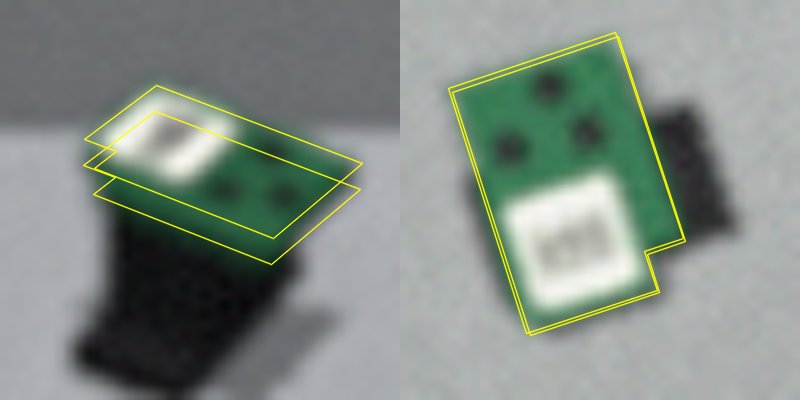

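The board is at about (0.534, -0.0305), yaw 197.5°, flat on the walls. I'll return above it with the jaws across the 44 mm width.

>>> drive_tool --pt "-45 0 -3 0.3 85" --pt "-45 0 -3 0.3 85" --pt "-45 0 -3 0.3 85" --pt "-45 0 -3 0 85" --pt "-40 5 -3 0 85" --pt "0 10 0 0 85" --pt "0 0 0 0 85"

```text
time: 12.55
tool_pos: [0.5326, -0.0497, 0.1433]
ee_rot: [-1.073, -1.419, 1.406]
contact_force: [-0.4, 0.8, 0.2]
opening: 0.0852
```

```bash
python3 - <<'E'
from h import *
tool([.534,-.0305,.1],107.5)
E
```

```text
t 12.55 pos [ 0.5326 -0.0497  0.1433] yaw 105.89 tilt [ 0.011  0.001 -1.   ] open 85.2 q7 1.48 F [-0.4  0.8  0.2]
shift mm [18.1 43.3 -6.1] turn -1.61
```

>>> drive_tool --pt "9 10 -3 -0.8 85" --pt "9 10 -3 -0.8 85" --pt "0 10 0 0 85" --pt "0 10 0 0 85" --pt "0 0 0 0 85"

```text
time: 13.05
tool_pos: [0.5326, -0.0271, 0.1001]
ee_rot: [-1.055, -1.44, 1.428]
contact_force: [-0.0, 0.0, 0.2]
opening: 0.0849
```

```bash
python3 - <<'E'
from h import *
tool([.534,-.0305,.026],107.5)
a=bot.get_image("scene")
cv2.imwrite("pics/re1.png",cv2.resize(a["frame"][140:215,210:285],(600,600),interpolation=cv2.INTER_CUBIC))
E
```

```text
t 13.05 pos [ 0.5326 -0.0271  0.1001] yaw 107.66 tilt [ 0.009  0.001 -1.   ] open 84.9 q7 1.41 F [-0.   0.   0.2]
shift mm [-3.5 74.1  0.3] turn 0.16
```

View pics/re1.png

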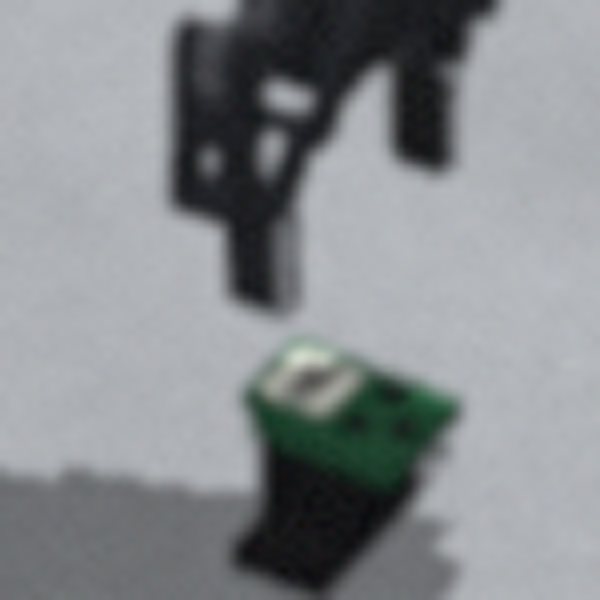

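>>> drive_tool --pt "-3.5 10 0 0 85" --pt "0 15 0 0 85" --pt "0 15 0 0 85" --pt "0 12 0 0 85" --pt "0 0 0 0 85"

```text
time: 13.6
tool_pos: [0.5347, -0.0312, 0.0442]
ee_rot: [-1.056, -1.44, 1.427]
contact_force: [0.7, -0.6, 0.3]
opening: 0.0849
```

```bash
python3 - <<'E'
from h import *
tool([.534,-.0305,.026],107.5)
a=bot.get_image("scene")
cv2.imwrite("pics/re2.png",cv2.resize(a["frame"][140:215,210:285],(600,600),interpolation=cv2.INTER_CUBIC))
E
```

```text
t 13.6 pos [ 0.5347 -0.0312  0.0442] yaw 107.61 tilt [ 0.01   0.001 -1.   ] open 84.9 q7 1.34 F [ 0.7 -0.6  0.3]
shift mm [ 0.9 18.2  0.7] turn 0.11
```

View pics/re2.png

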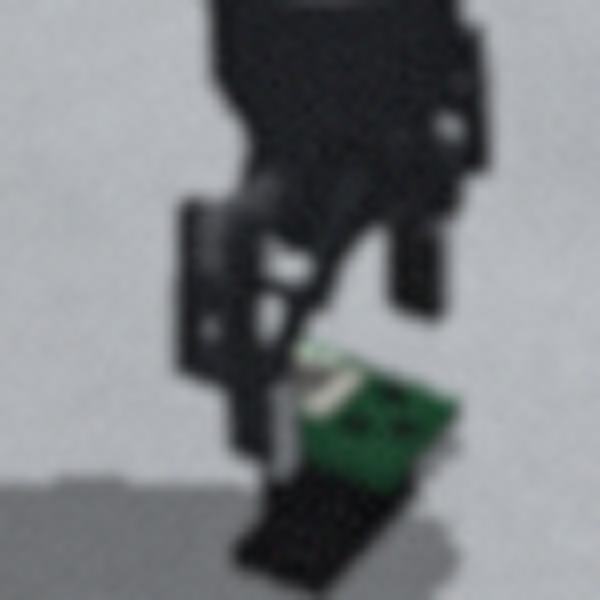

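>>> drive_tool --pt "1 9 0 0 85" --pt "0 8 0 0 85" --pt "0 0 0 0 85" --pt "0 0 0 0 38" --pt "0 0 0 0 38" --pt "0 0 0 0 38" --pt "0 0 0 0 38" --pt "0 0 0 0 38" --pt "0 0 0 0 38" --pt "0 0 0 0 38" --newtons 25

```text
time: 14.65
tool_pos: [0.536, -0.03, 0.028]
ee_rot: [-1.059, -1.442, 1.427]
contact_force: [-0.3, 0.4, -0.7]
opening: 0.0436
```

```bash
python3 - <<'E'
from h import *
tool([.534,-.0305,.026],107.5)
a=bot.get_image("scene")
cv2.imwrite("pics/re3.png",cv2.resize(a["frame"][140:215,210:285],(600,600),interpolation=cv2.INTER_CUBIC))
E
```

```text
t 14.65 pos [ 0.536 -0.03   0.028] yaw 107.6 tilt [ 0.013  0.001 -1.   ] open 43.6 q7 1.31 F [-0.3  0.4 -0.7]
shift mm [0.2 2.  2.1] turn 0.1
```

View pics/re3.png

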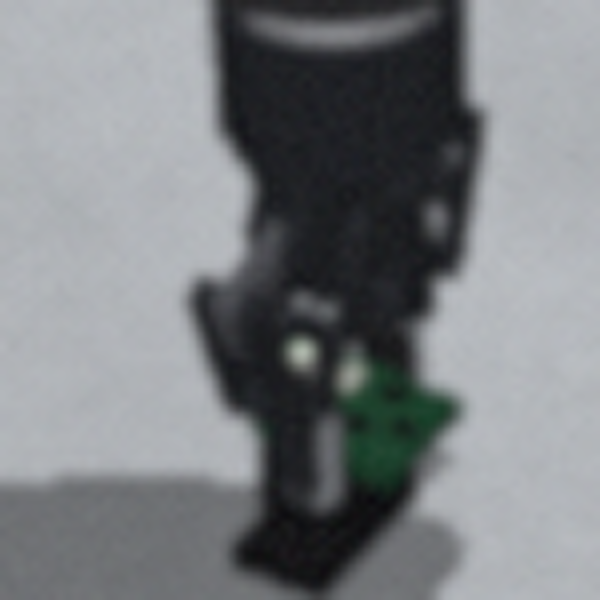

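Opening is 43.6 mm, so the board is held across its width. I'll firm up the grip and lift.

>>> drive_tool --pt "0 0 0 0 38" --pt "0 -5 0 0 38" --pt "0 -15 0 0 38" --pt "0 -25 0 0 38" --pt "0 -25 0 0 38" --pt "0 -25 0 0 38" --pt "0 -15 0 0 38" --pt "0 0 0 0 38" --newtons 45

```text
time: 15.5
tool_pos: [0.5341, -0.0291, 0.1468]
ee_rot: [-1.058, -1.444, 1.428]
contact_force: [0.5, -0.3, -1.2]
opening: 0.0427
```

```bash
python3 - <<'E'
from h import *
tool([.515,.199,.136],-57.2)
a=bot.get_image("scene")
cv2.imwrite("pics/re4.png",cv2.resize(a["frame"][110:220,200:310],(600,600),interpolation=cv2.INTER_CUBIC))
E
```

```text
t 15.5 pos [ 0.5341 -0.0291  0.1468] yaw 107.71 tilt [ 0.014  0.001 -1.   ] open 42.7 q7 1.47 F [ 0.5 -0.3 -1.2]
shift mm [223.1  10.8 -51. ] turn 164.91
```

View pics/re4.png

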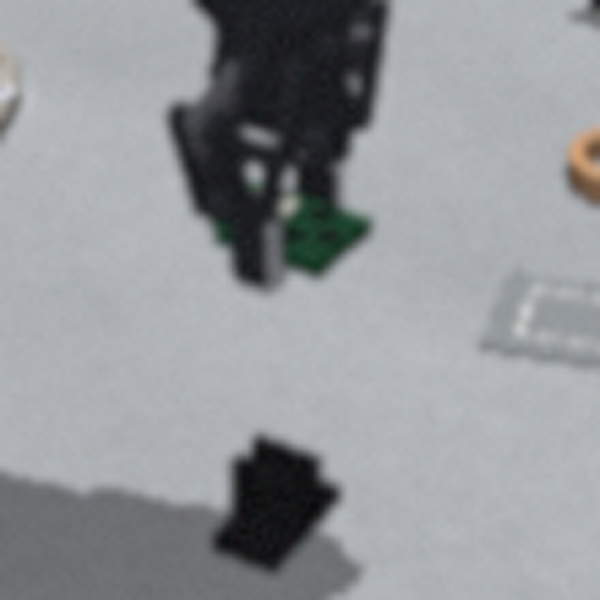

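The board is lifted, held level across its width, at crop (295,235). Next come the turn of about 165° and the move to the pad.

>>> drive_tool --pt "0 -3 0 8 38" --pt "0 0 0 8 38" --pt "0 0 0 8 38" --pt "0 0 0 8 38" --pt "0 0 0 8 38" --pt "0 0 0 8 38" --pt "0 0 0 8 38" --pt "0 0 0 8 38" --pt "0 0 0 8 38" --pt "0 0 0 8 38" --pt "0 0 0 8 38" --pt "0 0 0 8 38"

```text
time: 16.75
tool_pos: [0.5265, -0.0304, 0.1372]
ee_rot: [-1.566, -0.105, 0.113]
contact_force: [-0.2, -0.1, -0.5]
opening: 0.0429
```

>>> drive_tool --pt "0 0 0 8 38" --pt "0 0 0 8 38" --pt "0 0 0 8 38" --pt "0 0 0 8 38" --pt "0 0 0 8 38" --pt "0 0 0 8 38" --pt "0 0 0 0 38"

```text
time: 17.45
tool_pos: [0.5218, -0.0307, 0.1297]
ee_rot: [-1.498, 0.59, -0.564]
contact_force: [0.4, -0.4, -1.1]
opening: 0.0427
```

```bash
python3 - <<'E'
from h import *
tool([.515,.199,.136],-57.2)
E
```

```text
t 17.45 pos [ 0.5218 -0.0307  0.1297] yaw -42.25 tilt [-0.017  0.001 -1.   ] open 42.7 q7 -0.92 F [ 0.4 -0.4 -1.1]
shift mm [-159.5   -6.   165.4] turn 14.95
```

>>> drive_tool --pt "-20 -5 20 0 38" --pt "-30 -5 30 0 38" --pt "-30 -2 31 0 38" --pt "-30 0 31 0 38" --pt "-25 0 26 0 38" --pt "-15 0 17 0 38" --pt "0 0 0 7 38" --pt "0 0 0 6 38" --pt "0 0 0 0 38"

```text
time: 18.35
tool_pos: [0.5089, 0.1924, 0.1358]
ee_rot: [-1.461, 0.744, -0.708]
contact_force: [-0.7, -0.3, 0.1]
opening: 0.0432
```

```bash
python3 - <<'E'
from h import *
tool([.515,.199,.136],-57.2)
E
```

```text
t 18.35 pos [0.5089 0.1924 0.1358] yaw -53.2 tilt [-0.026 -0.002 -1.   ] open 43.2 q7 -1.54 F [-0.7 -0.3  0.1]
shift mm [-1.7 -0.4  8.8] turn 4.0
```

>>> drive_tool --pt "-1 0 5 2 38" --pt "-1 0 4 2 38" --pt "0 0 0 0 38"

```text
time: 18.65
tool_pos: [0.5145, 0.1985, 0.1341]
ee_rot: [-1.449, 0.786, -0.749]
contact_force: [0.6, 0.1, -1.3]
opening: 0.0429
```

```bash
python3 - <<'E'
from h import *
import pickle
tool([.515,.199,.136],-57.2)
a=bot.get_image("scene");b=bot.get_image("top"); pickle.dump((a,b),open("fin.pkl","wb"))
print([proj(d,[.515,.199,.153]) for d in(a,b)])
cv2.imwrite("pics/fin.png",np.hstack([cv2.resize(a["frame"][90:210,260:390],(400,369),interpolation=cv2.INTER_CUBIC),cv2.resize(b["frame"][120:240,100:230],(400,369),interpolation=cv2.INTER_CUBIC)]))
E
```

```text
t 18.65 pos [0.5145 0.1985 0.1341] yaw -56.27 tilt [-0.028 -0.004 -1.   ] open 42.9 q7 -1.59 F [ 0.6  0.1 -1.3]
shift mm [-0.2 -1.9  0.7] turn 0.93
[array([[311.25016267, 123.2598999 ]]), array([[158.00416504, 211.918764  ]])]
```

View pics/fin.png

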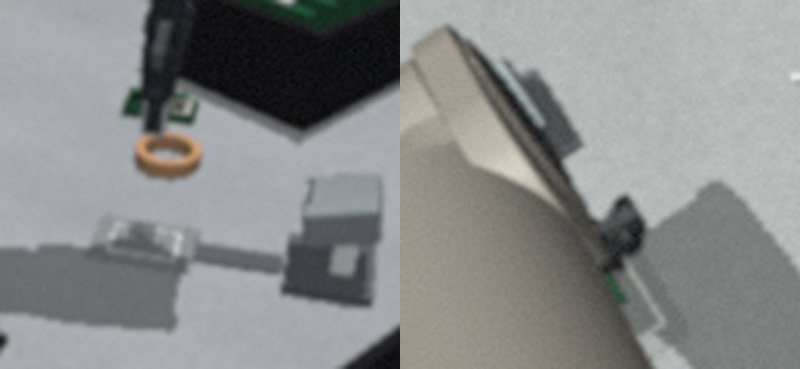

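>>> drive_tool --pt "0 -2 -1.5 1 38" --pt "0 0 0 0 38"

```text
time: 18.95
tool_pos: [0.5127, 0.1965, 0.1361]
ee_rot: [-1.445, 0.798, -0.761]
contact_force: [0.8, -0.6, -0.3]
opening: 0.0429
```

```bash
python3 - <<'E'
from fit3 import *
tool([.5132,.1980,.136],-57.2)
a=bot.get_image("scene")
s=bot.read_state();R=Rot.from_rotvec(s["ee_rot"]).as_matrix()
c=s["tool_pos"]+R@[0,0,.0021]+[0,0,.018]
yaw=np.arctan2(R[1,0],R[0,0])+np.pi/2
print("board",c.round(4),np.degrees(yaw).round(2))
im=cv2.resize(a["frame"][100:150,285:335],(500,500),interpolation=cv2.INTER_CUBIC)
cl=im.copy()
for F in verts3([*c,yaw,-np.pi/2]): cv2.polylines(im,[((proj(a,F)-[285,100]+.5)*10).astype(np.int32)],True,(0,255,255),1,cv2.LINE_AA)
cv2.imwrite("pics/fin2.png",cv2.resize(np.hstack([cl,im]),(800,400)))
E
```

```text
t 18.95 pos [0.5127 0.1965 0.1361] yaw -57.17 tilt [-0.029 -0.004 -1.   ] open 42.9 q7 -1.6 F [ 0.8 -0.6 -0.3]
shift mm [-1.   0.1  1.3] turn 0.03
board [0.5145 0.1976 0.154 ] 32.85
```

View pics/fin2.png

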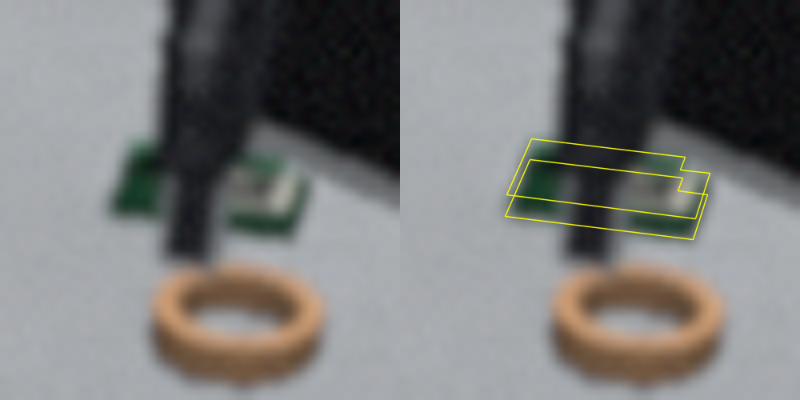

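The overlay matches a level board with the label end and notch toward the reader. One last 1 mm centring move and a settle.

>>> drive_tool --pt "-1 0 1 0 38" --pt "0 0 0 0 38" --pt "0 0 0 0 38"

```text
time: 19.3
tool_pos: [0.513, 0.1978, 0.1362]
ee_rot: [-1.446, 0.797, -0.76]
contact_force: [-1.0, 1.4, -0.6]
opening: 0.0431
```

```bash
python3 - <<'E'
from h import *
tool([.5132,.1980,.136],-57.2)
a=bot.get_image("scene"); cv2.imwrite("pics/fin3.png",a["frame"])
s=bot.read_state(); print(s["joint_vel"].round(3))
E
```

```text
t 19.3 pos [0.513  0.1978 0.1362] yaw -57.08 tilt [-0.029 -0.005 -1.   ] open 43.1 q7 -1.61 F [-1.   1.4 -0.6]
shift mm [-0.1  0.2  0.2] turn 0.12
[-0.001 -0.001  0.001 -0.001  0.    -0.001 -0.002]
```

View pics/fin3.png

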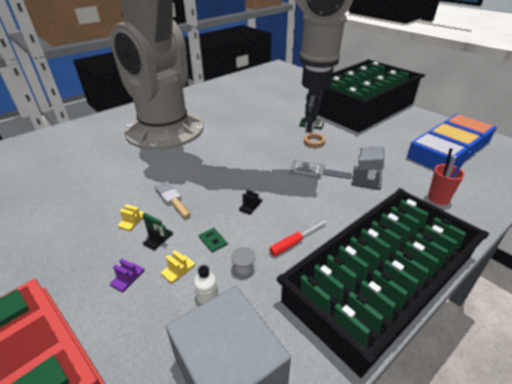

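The scene picture shows the board held over the pad at (312,124). The chosen stand is empty at (250,202), and the other board at (155,232) and the bystanders look unchanged. I'm handing in.

```bash
python3 -c "
from station import bot
print(bot.close_job())"
```

```text
the job is handed in; nothing more can be done
None
```

The board nearer the reader is held level with its label up, about 15 cm above the pad, with its notched end pointing at the reader. The job is handed in at about 19 s.

**What I did:** I gripped the board by its two ends and levered it over its stand's wall until the label faced up. I then let it settle flat on the wall tops, regripped it across the 44 mm width and carried it to the reader.

**Last checks:**
- **Position:** the board's centre is at about (0.515, 0.199, 0.154), within 1–2 mm of the measured pad centre.
- **Heading:** the notched end points along 32.9°, against 32.8° measured for the reader. The outline overlay from the scene camera agreed just before a last 1 mm centring move.
- **Grip and stillness:** the opening is 43 mm at 45 N, the arm is still, and the scene picture shows nothing touching the board.
- **Surroundings:** the other board and the bystanders look unchanged in the scene picture.

**What disagreed or could not be checked:**
- **Tilt:** image fits of the board lying on the stand gave it 7–10° off level. It was resting on both walls, and the grip width and the final overlay fit a level board. I took it as level, within about 1–2°.
- **Top camera:** the arm blocked it at the end, so the final pose rests on the scene camera and the arm's own readings.

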